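# Open the kiln console's access panel with its quarter-turn key

### The arm

A 7-joint arm with a two-finger parallel gripper is mounted at the origin on the work surface. World frame = base frame: x ahead of the robot, y to its left, z up, the work surface at z = 0. Lengths are in m, angles in rad, forces in N, time in s.
With the tool pointing down it reaches from about 0.35 to 0.9 m from the base axis. Payload 8.1 kg.
Tool frame: the origin (TCP) lies at the very end of the fingers, on their centre line; the grasp point (between the pads) lies 19 mm behind it; z points along the fingers, x is the direction in which the jaws open and shut, and the axes are right-handed (so a half turn about z gives the same grasp; the last joint's range is limited). The gripper opens to 92 mm and grips with 3 to 60 N. Pads are 19 mm wide; open, the fingers measure 130 mm over their backs; the gripper's body (75 mm by 190 mm) begins 47 mm behind the grasp point.
Start: joints at [1.108, 0.434, 0.025, 1.573, -0.012, 1.134, -0.075], TCP at [0.22, -0.585, 0.227] pointing down, gripper open.
Joint ranges: [-2.62, 2.62], [-0.44, 2.09], [-1.27, 1.32], [0.08, 2.57], [-1.32, 4.46], [0.12, 2], [-2.74, 2.74]. Speed limits (rad/s): [2.22, 2.22, 3.01, 3.01, 3.14, 3.14, 3.14].

### API

Orientations are given as a rotation vector (axis times angle).
In Python, from cell import status, viewer, arm gives the robot as it stands.
- The arm moves only by the tool jog_arm, never from a script. Its argument "commands" is text: rows parted by semicolons, each of 7 numbers parted by spaces: the closure, from -1 (fully open) to 1 (shut), then the shift along the world's x, y, z normalised to -1 to 1, where 1 is 0.3 m, then the turn, a rotation vector about the world's x, y, z normalised to -1 to 1, where 1 is 2 pi rad. In form: jaw dx dy dz wx wy wz; .... A call has exactly 5 rows; each row shifts and turns the commanded pose from where the row before left it; what a row does not reach is not made up. A row lasts 1/10 s, in which the tool goes at most 50 mm and 8.59 degrees, less where a joint would pass 70% of its speed; a pose out of reach is approached as far as the arm can. A call with a number of a shift or a turn outside -1 to 1 is refused whole. A call with a gripper value outside its range is refused whole. The fingers move at their own pace and stop on an object; "force" is the grip in N (left out, the last holds). Time passes only in rows, so rows that do not move let the fingers close, or fill a call up. It gives the time, the measured TCP pose, the force and the opening at its end, in the units of the state.
- status.observe(): the state, without advancing time (a new reading comes with each control period).
- viewer.get_image(name): name is "side" or "top"; returns a dict with "pixels" (480x640x3 uint8, red, green, blue), "z_map" (480x640 float32, m along the optical axis (not along the pixel's ray), 0 where there is no reading), "camera_matrix" (3x3 intrinsics, pixels), "k1" (the pictures are not rectified: a ray, as slopes to the right and down, at radius r is drawn at 1 + k1 r^2 times it, then the intrinsics apply), "R" (3x3) and "t" (3): a world point X has camera coordinates R X + t. Camera axes: x right, y down, z forward; pixel columns grow to the right and rows downward; lengths in m; the calibration is good to about 2 mm. A picture is of the moment at which its call begins.
- arm.sign_off(): hands the job in, once; it reports no verdict.
The state is a dict: "clock": time; "joints": joint angles; "dq": joint speeds; "joint_efforts": joint torques, N m; "position": TCP position; "ee_rot": TCP orientation; "force": force on the tool from outside, world axes, zero at the start; "ft_torque": the same for the moment, N m; "width": opening from 0.0 (shut) to 1.0 (fully open).
Only numpy, scipy, OpenCV 4.12 (cv2) and the standard library are available. Lean on these libraries where they do the work, as an engineer would, in place of code of your own. Each camera call takes 0.05 s, during which the arm holds its last target. There are 200 camera calls.

### The job

Open the white access panel of the blue kiln console: slide the red guard fully aside to bare the latch, fit the yellow-handled key from the wooden tray over the latch's square drive, press it in against the spring and, still pressing, turn it a quarter turn clockwise to its stop. Set the key back down in its tray without dropping it, and swing the panel up by its steel handle until it stands open by 60 degrees or more and stays there by itself. Leave the pottery, tiles, jar and brushes on the table where they are.

Things in the scene. Friction and masses are not known exactly. Their poses are not given: they have to be found in the camera images.
- console: Fixed blue kiln console, 278 wide (y) x 263 deep (x) x 185 high, upright, may be yawed. Axes: x away from its front, y to the left seen from the front, z up. Origin on the table, 92 behind the front wall, mid-width. Its face slopes 35 deg from horizontal: outward normal (-0.574, 0, 0.819), up the slope (0.819, 0, 0.574). The white panel, 200 (up the slope) x 260 x 8, lies in this face.
- panel (a joint): Opening angle of the white panel about its upper, horizontal hinge, rad: 0 shut, grows as its lower edge swings up and back, stop at 1.4. It stays where it is left (0.75 N m of friction, 0.4 kg plus fittings: some 8 N at the handle). Until the latch is turned, its hidden cam holds the panel shut.
- panel_hinge (a point): Point on the hinge line, in the plane of the panel's outer face, mid-width. Its axes turn with the panel: x from the lower edge towards the hinge, y along the hinge line (the console's y), z out of the face. Opening turns about +y.
- panel_handle (a point): Middle of the steel bow handle's bar: 12 diameter, parallel to the hinge line, 70 between the leg centres, centreline 38 out from the panel's face, at the lower left of the panel, 165 below the hinge and 90 to the left (+y) of the middle. Axes as panel_hinge.
- guard (a joint): Travel of the red sliding guard, m: 0 to 0.06. Near 0 it covers the latch drive; pushed to the right (console -y, along the face) to its stop at 0.06 it bares it. Friction about 2 N, stays where left.
- guard_grip (a point): Grip point in the red guard's upright fin, 12 below its top. Fin: 12 thick along y (the way it slides), 30 wide up the slope, top 57 out from the panel's face. Its cover plate, 48 (y) x 60, top 24 out from the face, extends 14 to the right and 34 to the left of the fin's middle. Axes as panel_hinge.
- drive (a joint): How far the sprung drive with its disc is pressed into the panel, m: 0 out (about 5 N to start), 0.005 fully in (about 13 N), springs back when let go. Pressed in less than 3 mm, a pin blocks the turn at about 0.3 rad of the latch; once beyond about 0.55 rad the pin is past and pressing no longer matters.
- latch (a joint): Angle of the quarter-turn latch, rad: starts between 0 and 0.2 (locked), stop at 1.57 (open); grows clockwise as seen looking at the face from outside. Friction about 0.12 N m. The cam lets the panel go from about 1.1 on. Stays where left.
- latch_face (a point): On the latch axis, in the plane of the panel's face, 166 below the hinge, mid-width. z out of the face; x, y parallel to the drive's sides, turning with the latch (at 0 as panel_hinge). Undepressed, the brass drive is 12 square from 7 to 14 out, tapering to 6 square at 19; round its foot a disc, 36 diameter, top 7 out. Rails 6 wide, 21 high run along y, 31 up and down the slope from the axis.
- key: Loose key, 0.14 kg, 92 long, upright in its tray's pocket at the start. Origin: centre of the socket's open lower end; z along the shank to the handle. Socket 24 square outside, hole 14 square, 18 deep, sides parallel to x and y; fully on the latch it rests on the drive's disc, 7 out from the panel's face. Shank 16 diameter. Flat yellow handle 44 (x) x 10 thick (y), z = 50 to 92.
- key_grip (a point): Middle of the key's flat yellow handle, 75 from the socket's end; axes as key.
- keytray: Fixed open wooden tray, 120 (x) x 170 (y) x 22 high, walls 4, floor 4 thick, may be yawed. Origin at the centre of its underside, z up. A dark wooden pocket, 28 square inside, 40 outside, 28 high, for the key's socket stands at y = +45; the rest of the floor is free, its middle at about y = -35. The key may end anywhere in the tray, standing or lying.
- bowls: Bystander: stack of four blue and white bowls, 110 diameter, 82 high; origin under its centre.
- compote: Bystander: white footed bowl, 110 diameter, 66 high; origin under its centre.
- brushpot: Bystander: blue pot with brushes, 72 diameter, 90 high, brushes to 205; origin under its centre.
- jar: Bystander: amber glaze jar with a white cap, 66 diameter, 85 high; origin under its centre.
- tiles: Bystander: stack of four tiles, 100 x 100, 36 high; origin under its centre.
- cup: Bystander: white cup, 70 diameter, 60 high; origin under its centre.

How it is judged:
On the way, in this order (a step that is already met when the one before it is completed fails the run):
1. the guard is slid aside (beyond 52 mm of its 60 mm) (value of joint guard above 0.052 m), for 0.2 s.
2. the latch is turned beyond 1.3 rad with the key on its drive (value of joint latch above 1.3 rad and distance between key and latch_face below 0.012 m and angle between the z axis of key and the z axis of latch_face, either way round below 0.25 rad), for 0.1 s.
3. the panel is swung open beyond 1.0 rad (value of joint panel above 1 rad), for 0.2 s.
At the end, for the whole second after the job is handed in: The guard is still aside (over 50 mm), the latch still turned (over 1.25 rad), the panel stands open beyond 1.0 rad (57 degrees) and at rest, and the key rests in its tray (socket end within the tray's outline and lower than 35 mm above its underside, handle within 15 mm of the outline) (value of joint guard above 0.05 m and value of joint latch above 1.25 rad and value of joint panel above 1 rad and velocity of joint panel between -0.05 and 0.05 rad/s and x of key in the frame of keytray between -0.06 and 0.06 m and y of key in the frame of keytray between -0.085 and 0.085 m and x of key_grip in the frame of keytray between -0.075 and 0.075 m and y of key_grip in the frame of keytray between -0.1 and 0.1 m and z of key in the frame of keytray below 0.035 m and z of key_grip in the frame of keytray below 0.12 m and linear speed of key below 0.03 m/s); the robot touches nothing.
It fails at once if the key falls or is thrown (faster than 1.2 m/s while no finger touches it) (linear speed of key above 1.2 m/s and contact force between the fingers and key below 0.05 N).
It fails at once if a bystander (bowls, footed bowl, brush pot, jar, tiles or cup) is moved by more than 40 mm (distance of any of bowls, compote, brushpot, jar, tiles, cup from where it was at the start of the episode above 0.04 m).
It also fails if it takes over 72 s, if anything falls off the work surface, if the arm or the gripper's body presses on something with over 40 N, if the wrist force passes 120 N, or if a joint passes its speed limit or range.

## Working session

There is one attempt and no reset: what is moved stays moved. The work goes in short steps, Python scripts to look and compute and a tool call to move; the robot and the scene stay as the last step left them, time stands still between calls to the robot, and variables do not carry over. Pictures are saved under pics/ and viewed, about 8 in all and at most 12, crops included, and the job is handed in when it is done.

Besides the shell and the picture viewer there is one more tool, called as name(argument=value, ...), one argument or row to a line, values as JSON. jog_arm: Moves the arm, as the interface text tells. Scaled input: -1 to 1 covers 0.3 m each way for a shift and 2 pi rad each way for a turn. Its arguments: {"type":"object","properties":{"commands":{"type":"string"},"force":{"type":"number"}},"required":["commands"]}

```bash
mkdir -p pics; ls; cat > h.py <<'E'
import numpy as np, cv2
from scipy.spatial.transform import Rotation as Ro
from cell import status, viewer, arm
def grab(n):
    d=viewer.get_image(n); np.savez('/tmp/%s.npz'%n,**d); return d
def load(n): return dict(np.load('/tmp/%s.npz'%n))
def cloud(d):
    K=np.asarray(d['camera_matrix']);k=float(d['k1']);z=d['z_map'];h,w=z.shape
    v,u=np.mgrid[:h,:w]
    dx=(u-K[0,2])/K[0,0];dy=(v-K[1,2])/K[1,1]
    x,y=dx.copy(),dy.copy()
    for _ in range(8):
        s=1+k*(x*x+y*y);x,y=dx/s,dy/s
    C=np.stack([x*z,y*z,z],-1)
    P=(C-d['t'])@np.asarray(d['R'])
    P[z<=0]=np.nan
    return P
def proj(d,X):
    c=np.atleast_2d(X)@np.asarray(d['R']).T+d['t'];x=c[:,:2]/c[:,2:]
    x=x*(1+float(d['k1'])*(x**2).sum(1,keepdims=True));K=np.asarray(d['camera_matrix'])
    return x@K[:2,:2].T+K[:2,2]
def save(n,img): cv2.imwrite('pics/'+n,img[...,::-1])
E
python3 - <<'E'
from h import *
for n in('side','top'):
    d=grab(n);save(n+'0.png',d['pixels']);print(n,d['camera_matrix'],d['k1'],-np.array(d['R']).T@d['t'])
print(status.observe())
E
```

```text
pics
side [[480.64288829   0.         328.85648716]
 [  0.         480.64288829 239.65368784]
 [  0.           0.           1.        ]] -0.03185673207688602 [ 0.37722607 -0.68065344  0.99691474]
top [[582.15601782   0.         319.5845524 ]
 [  0.         582.15601782 240.60880443]
 [  0.           0.           1.        ]] -0.08497250867308827 [0.39794726 0.03157996 1.61461232]
{'clock': 0.1, 'joints': array([ 1.10838636,  0.4351371 ,  0.02500317,  1.57399333, -0.01161406,
        1.13398344, -0.0750964 ]), 'dq': array([-2.89461224e-04, -1.75422301e-03,  1.45848939e-03, -3.24035390e-03,
        1.19119536e-03, -2.70421354e-05, -1.19342124e-03]), 'joint_efforts': array([ 2.65511037e-03, -6.69130397e+01,  9.87639874e-01, -3.15149331e+01,
       -6.05638674e-02,  3.74483666e-02,  5.64438471e-05]), 'position': array([ 0.21984282, -0.58458284,  0.22603879]), 'ee_rot': array([-2.58243991e+00,  1.78783441e+00,  1.88112635e-03]), 'force': array([-0.31188391, -0.91722084,  0.17968537]), 'ft_torque': array([-0.00720197, -0.02490213,  0.01209176]), 'width': 0.9985170627261987}
```

View pics/side0.png

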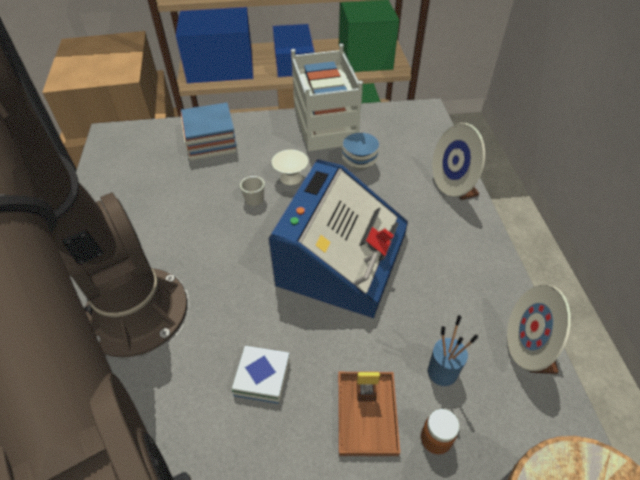

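View pics/top0.png

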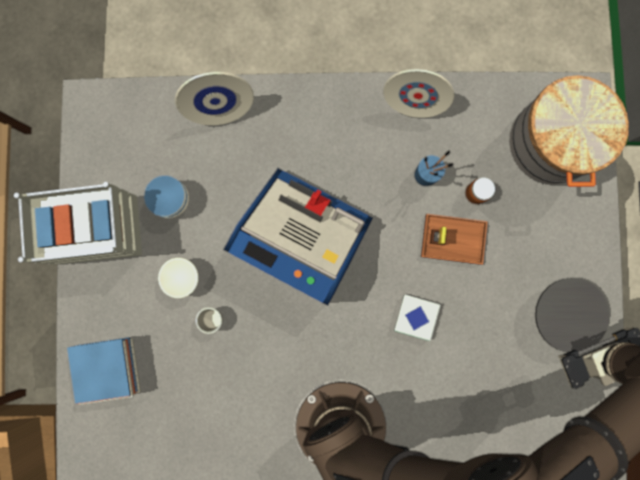

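Panel faces away from the robot (front toward +x); guard red at top px (318,203), handle ~(345,218), key at (443,236), tray (455,240). Now measuring.

```bash
cat > m.py <<'E'
from h import *
import sys
for n in('top','side'):
    d=load(n);P=cloud(d);I=d['pixels'].astype(int);hsv=cv2.cvtColor(d['pixels'],cv2.COLOR_RGB2HSV)
    H,S,V=[hsv[...,i].astype(int) for i in range(3)]
    x,y,z=P[...,0],P[...,1],P[...,2]
    reg=(x>.3)&(x<.85)&(y>-.2)&(y<.35)
    con=reg&(z>.02)&(abs(H-110)<15)&(S>130)&(y<.3)
    nl,lab,st,_=cv2.connectedComponentsWithStats(con.astype(np.uint8));k=1+st[1:,4].argmax();con=lab==k
    r=cv2.minAreaRect(P[con][:,:2].astype(np.float32));print(n,'console',r)
    # panel
    w=reg&(S<70)&(V>120)&(z>.05)&(x>.4)&(x<.75)&(y>-.1)&(y<.25)
    Q=P[w];
    for _ in range(6):
        c=Q.mean(0);nn=np.linalg.svd(Q-c,full_matrices=False)[2][2];nn*=np.sign(nn[2]);e=abs((P[w]-c)@nn);Q=P[w][e<.003]
    print('panel n',nn,'tilt',np.degrees(np.arccos(nn[2])),'az',np.degrees(np.arctan2(nn[1],nn[0])),'c',c,len(Q))
    a=nn[:2]/np.hypot(*nn[:2]);
    red=reg&((H<8)|(H>172))&(S>150);R_=P[red];print('red',R_.mean(0),R_.min(0),R_.max(0),len(R_))
    top=R_[((R_-c)@nn)>.045];print('fin top',((top-c)@nn).max(),top.mean(0),len(top))
    yl=(H>22)&(H<34)&(S>150)&(y<-.1)&(x>.4)&(x<.8)&(z>.05);Y=P[yl];print('key yellow',Y.mean(0),Y.min(0),Y.max(0),len(Y))
    if len(Y)>3:
        T=Y[Y[:,2]>np.nanmax(Y[:,2])-.008];print(' top',T.mean(0),len(T),cv2.minAreaRect(T[:,:2].astype(np.float32)))
    tr=(H>2)&(H<18)&(S>110)&(y<-.15)&(y>-.5)&(x>.45)&(x<.75)&(z>.012)&(z<.03)
    nl,lab,st,_=cv2.connectedComponentsWithStats(tr.astype(np.uint8));k=1+st[1:,4].argmax()
    print('tray',cv2.minAreaRect(P[lab==k][:,:2].astype(np.float32)),cv2.minAreaRect(P[tr][:,:2].astype(np.float32)))
E
python3 m.py
python3 - <<'E'
from h import *
d=load('top');a=cv2.resize(d['pixels'][160:310,220:380],None,fx=3.7,fy=3.7,interpolation=2)
d=load('side');b=cv2.resize(d['pixels'][150:320,260:420],None,fx=3.2,fy=3.2,interpolation=2)
h=min(len(a),len(b));im=np.hstack([a[:h],b[:h]]);save('c1.png',cv2.resize(im,(800,int(h*800/im.shape[1]))))
E
```

```text
top console ((0.5257288217544556, 0.09570793062448502), (0.2873040437698364, 0.2572200298309326), 61.452186584472656)
panel n [ 0.50146931 -0.27015599  0.82191501] tilt 34.72304488707021 az -28.31262815231538 c [0.53417224 0.09643931 0.13649987] 3817
red [0.60290331 0.05319501 0.1156066 ] [0.56992841 0.02258122 0.05552134] [0.63467328 0.08492338 0.14980417] 344
fin top 0.06196336712784222 [0.62037952 0.05507589 0.13753425] 51
key yellow [ 0.51706235 -0.27526624  0.09065185] [ 0.49614882 -0.28239471  0.06696442] [ 0.53900634 -0.26930712  0.10371634] 84
 top [ 0.51850673 -0.27563194  0.09839028] 20 ((0.5176882743835449, -0.27624791860580444), (0.007858813740313053, 0.03891010582447052), 81.96058654785156)
tray ((0.5146293044090271, -0.30059462785720825), (0.12968525290489197, 0.11806988716125488), 82.18437957763672) ((0.5547744035720825, -0.32740911841392517), (0.17189788818359375, 0.20490708947181702), 82.18437957763672)
side console ((0.5250911116600037, 0.09521320462226868), (0.29700222611427307, 0.26023271679878235), 61.407955169677734)
panel n [ 0.50346852 -0.27452708  0.81924009] tilt 34.991203731032016 az -28.602380468821536 c [0.5281669  0.08474334 0.13529276] 4794
red [0.60415222 0.05220362 0.11511984] [0.57160558 0.02246976 0.08637056] [0.64330276 0.09792332 0.14525305] 417
fin top 0.05955853103824896 [0.61975353 0.0525009  0.13319243] 72
key yellow [ 0.51621002 -0.27930812  0.08462561] [ 0.49611573 -0.28322823  0.06247952] [ 0.53836342 -0.2734001   0.09818848] 115
 top [ 0.51613029 -0.27893374  0.09393915] 48 ((0.5169900059700012, -0.27855736017227173), (0.006244053598493338, 0.04232082515954971), 83.83264923095703)
tray ((0.5159676671028137, -0.3222258985042572), (0.16929903626441956, 0.10771164298057556), 82.20528411865234) ((0.5616578459739685, -0.3284686803817749), (0.17010799050331116, 0.21806426346302032), 81.67984008789062)
```

View pics/c1.png

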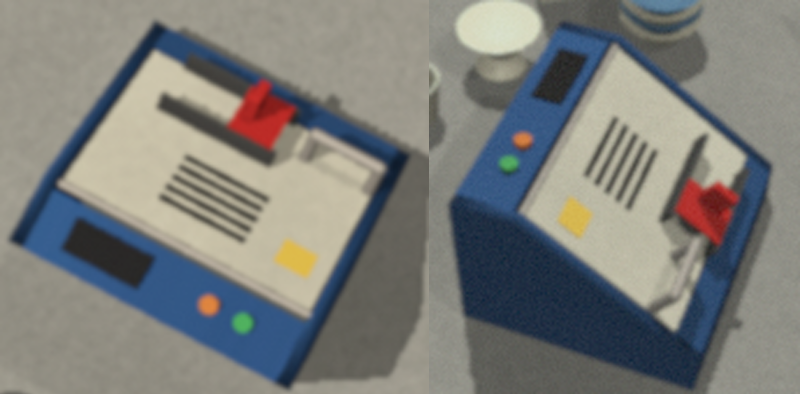

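```bash
cat > g.py <<'E'
from h import *
yaw=np.radians(151.5);t=np.radians(35)
xc=np.array([np.cos(yaw),np.sin(yaw),0]);yc=np.array([-np.sin(yaw),np.cos(yaw),0]);zc=np.array([0,0,1.])
n=-np.sin(t)*xc+np.cos(t)*zc;u=np.cos(t)*xc+np.sin(t)*zc
A=np.stack([u,yc,n],1)   # panel frame axes
E
python3 - <<'E'
from g import *
print('n',n,'u',u,'yc',yc)
O=np.array([.53,.09,.136])
for nm in('top','side'):
    d=load(nm);P=cloud(d);q=(P-O)@A
    hsv=cv2.cvtColor(d['pixels'],cv2.COLOR_RGB2HSV).astype(int);H,S,V=[hsv[...,i] for i in range(3)]
    ne=(abs(q[...,0])<.16)&(abs(q[...,1])<.2)&(abs(q[...,2])<.1)
    w=ne&(S<75)&(V>120)&(abs(q[...,2])<.01); Q=q[w]; 
    off=np.median(Q[:,2]);print(nm,'plane',off)
    # top edge at |v|<0.08, v edges 
    def ext(a,lo,hi,b):
        s=Q[(Q[:,b]>lo)&(Q[:,b]<hi)][:,a];return np.percentile(s,[.5,99.5])
    print(' v ext',ext(1,-.05,.05,0),' u ext',ext(0,.04,.10,1),ext(0,-.12,-.07,1),ext(0,-.04,.04,1))
    r=ne&((H<8)|(H>172))&(S>150);R=q[r];f=R[R[:,2]-off>.03]
    print(' red', R.min(0),R.max(0),'fin',np.median(f,0),np.percentile(f,[3,97],axis=0).round(4).tolist())
    hd=ne&(S<90)&(q[...,2]-off>.03)&(q[...,2]-off<.055)&(q[...,1]>.04)
    Hh=q[hd];print(' handle',np.median(Hh,0),np.percentile(Hh,[3,97],axis=0).round(4).tolist(),len(Hh))
E
```

```text
n [ 0.50406879 -0.27368702  0.81915204] u [-0.71988483  0.39086557  0.57357644] yc [-0.47715876 -0.87881711  0.        ]
top plane 0.0006473974682092698
 v ext [-0.14907779  0.12554906]  u ext [-0.10748581  0.08645177] [-0.11435218  0.08572812] [-0.1089727   0.08663189]
 red [-0.13852856 -0.02684892 -0.00124756] [-0.04897909  0.02194618  0.06302257] fin [-0.07232625 -0.01190606  0.05494465] [[-0.0922, -0.0183, 0.032], [-0.0647, -0.007, 0.0607]]
 handle [-0.07784408  0.08892818  0.04200548] [[-0.0852, 0.0493, 0.0319], [-0.0726, 0.1246, 0.0478]] 154
side plane -4.6455639614049226e-05
 v ext [-0.13429723  0.12656407]  u ext [-0.11548727  0.08617885] [-0.11144476  0.08580689] [-0.11040596  0.08623382]
 red [-0.11143421 -0.06102655  0.01428982] [-0.05045998  0.02184872  0.05952197] fin [-0.0798948  -0.00863649  0.04741108] [[-0.094, -0.0162, 0.0308], [-0.0659, -0.0059, 0.0582]]
 handle [-0.07700425  0.09220325  0.0419021 ] [[-0.0838, 0.0519, 0.0326], [-0.0734, 0.1272, 0.0452]] 162
```

```bash
cat >> g.py <<'E'
O=np.array([.53,.09,.136])
def W(a,b,c): return O+A@np.array([a,b,c+.0003])   # face coords (u,v,out)->world
HU,V0=.0862,-.003
latch=W(HU-.166,V0,0);hinge=W(HU,V0,0);handle=W(HU-.165,V0+.09,.038);fin=W(HU-.166,-.012,.045)
E
python3 - <<'E'
from g import *
print('latch',latch,'hinge',hinge,'handle',handle,'fin',fin)
print('start pushing, finger',W(HU-.166,.05,.045))
for nm in('top','side'):
    d=load(nm);print(nm,proj(d,np.array([latch,hinge,handle,fin])).round())
for k in(0,.3,.6,1,1.15,1.3):
    R=Ro.from_rotvec(yc*k).as_matrix();print(k,(hinge+R@(handle-hinge)).round(4))
s=status.observe();R=Ro.from_rotvec(s['ee_rot']).as_matrix();print(R.round(3))
E
```

```text
latch [0.58902951 0.06136327 0.09047435] hinge [0.46952862 0.12624696 0.18568803] handle [ 0.56451995 -0.02773951  0.1221757 ] fin [0.61600703 0.05695671 0.12733619]
start pushing, finger [0.58642319 0.00247005 0.12733619]
top [[314. 209.]
 [288. 253.]
 [349. 217.]
 [316. 197.]]
side [[372. 244.]
 [320. 202.]
 [370. 266.]
 [384. 234.]]
0 [ 0.5645 -0.0277  0.1222]
0.3 [ 0.5749 -0.0334  0.1714]
0.6 [ 0.5719 -0.0318  0.2219]
1 [ 0.5481 -0.0188  0.2834]
1.15 [ 0.5339 -0.0111  0.303 ]
1.3 [ 0.5173 -0.0021  0.3199]
[[ 0.352 -0.936 -0.001]
 [-0.936 -0.352  0.001]
 [-0.001  0.    -1.   ]]
```

jog_arm(
  commands="0 0.066 0.107 0.006 0 0 0.0182;0 0.066 0.107 0.006 0 0 0.0182;0 0.066 0.107 0.006 0 0 0.0182;0 0.066 0.107 0.006 0 0 0.0182;0 0.066 0.107 0.006 0 0 0.0182",
  force=30,
)

```text
clock: 0.6
position: [0.3194, -0.4229, 0.2355]
ee_rot: [-2.985, 0.98, 0.001]
force: [0.2, 0.4, 0.3]
width: 0.612
```

jog_arm(
  commands="0 0.066 0.107 0.006 0 0 0.0182;0 0.066 0.107 0.006 0 0 0.0182;0 0.066 0.107 0.006 0 0 0.0182;0 0.066 0.107 0.006 0 0 0.0182;0 0.066 0.107 0.006 0 0 0.0182",
)

```text
clock: 1.1
position: [0.4184, -0.2625, 0.2446]
ee_rot: [-3.14, 0.099, 0.001]
force: [0.3, -0.5, 0.2]
width: 0.5
```

jog_arm(
  commands="0 0.066 0.107 0.006 0 0 0.0182;0 0.066 0.107 0.006 0 0 0.0182;0 0.066 0.107 0.006 0 0 0.0182;0 0.066 0.107 0.006 0 0 0.0182;0 0.066 0.107 0.006 0 0 0.0182",
)

```text
clock: 1.6
position: [0.5174, -0.1022, 0.2536]
ee_rot: [-3.041, -0.79, 0.001]
force: [1.4, -0.2, -0.9]
width: 0.498
```

jog_arm(
  commands="0 0.066 0.107 0.006 0 0 0.0182;0 0.066 0.107 0.006 0 0 0.0182;0 0.066 0.107 0.006 0 0 0.0182;0 0.066 0.107 0.006 0 0 0.0182;0 0 0 0 0 0 0",
)

```text
clock: 2.1
position: [0.5974, 0.0308, 0.2607]
ee_rot: [-2.775, -1.465, -0.003]
force: [-0.5, 0.2, 0.5]
width: 0.503
```

jog_arm(
  commands="0 0.062 0.087 0 0 0 0.0161;0 0 0 -0.12 0 0 0;0 0 0 -0.12 0 0 0;0 0 0 -0.1 0 0 0;0 0 0 0 0 0 0",
)

```text
clock: 2.6
position: [0.6119, 0.0493, 0.1546]
ee_rot: [-2.707, -1.589, 0.012]
force: [-0.3, -0.2, 0.7]
width: 0.501
```

```bash
python3 - <<'E'
from h import *
a=grab('side');b=grab('top');s=status.observe();print(s['position'],s['ee_rot'])
im=np.hstack([cv2.resize(a['pixels'][160:320,290:450],(400,400),interpolation=2),cv2.resize(b['pixels'][130:270,250:390],(400,400),interpolation=2)]);save('p4.png',im)
E
```

```text
[0.61465702 0.05061501 0.15924974] [-2.70856970e+00 -1.59084220e+00  1.25563417e-03]
```

View pics/p4.png

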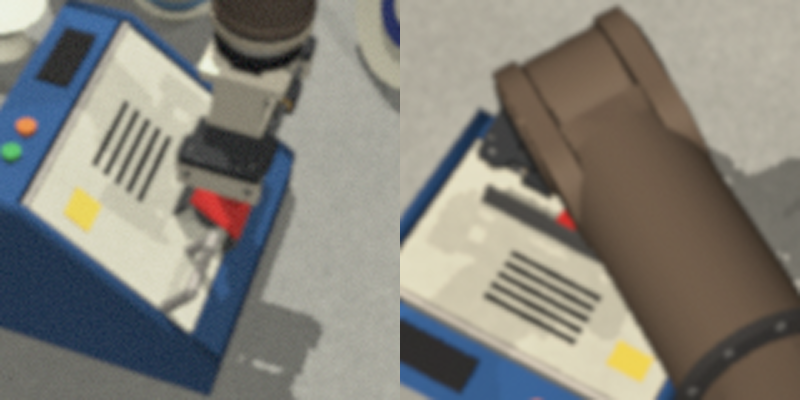

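The gripper is above the red fin, fingers left and right of it. Descend, grip, slide.

jog_arm(
  commands="0 0.005 0.02 -0.03 0 0 0;0 0 0 -0.06 0 0 0;0 0 0 -0.057 0 0 0;0.8 0 0 0 0 0 0;0.8 0 0 0 0 0 0",
  force=20,
)

```text
clock: 3.2
position: [0.6169, 0.0575, 0.1159]
ee_rot: [2.708, 1.592, 0.002]
force: [-0.4, -1.0, -0.0]
width: 0.371
```

jog_arm(
  commands="0.8 0 0 0 0 0 0;0.8 0 0 0 0 0 0;0.8 0 0 0 0 0 0;0.8 0 0 0 0 0 0;0.8 0 0 0 0 0 0",
)

```text
clock: 3.7
position: [0.6176, 0.0583, 0.1159]
ee_rot: [-2.708, -1.593, -0.005]
force: [2.7, 4.1, 1.4]
width: 0.129
```

jog_arm(
  commands="0.8 0.019 0.035 0 0 0 0;0.8 0.019 0.035 0 0 0 0;0.8 0.019 0.035 0 0 0 0;0.8 0.019 0.035 0 0 0 0;0.8 0.019 0.035 0 0 0 0",
)

```text
clock: 4.2
position: [0.6453, 0.1091, 0.1157]
ee_rot: [2.708, 1.59, -0.001]
force: [-1.3, -2.8, 7.9]
width: 0.129
```

jog_arm(
  commands="0.8 0.003 0.006 0 0 0 0;0.8 0 0 0 0 0 0;0.8 0 0 0 0 0 0;0.8 0 0 0 0 0 0;0.8 0 0 0 0 0 0",
)

```text
clock: 4.7
position: [0.6464, 0.1111, 0.1158]
ee_rot: [2.708, 1.591, 0.001]
force: [0.2, -0.9, 5.2]
width: 0.135
```

jog_arm(
  commands="0 0 0 0 0 0 0;0 0 0 0 0 0 0;0 0 0 0.1 0 0 0;0 0 0 0.15 0 0 0;0 0 0 0.15 0 0 0",
  force=40,
)

```text
clock: 5.2
position: [0.6449, 0.1109, 0.2353]
ee_rot: [-2.708, -1.592, 0.004]
force: [-0.3, 0.3, 0.5]
width: 0.483
```

jog_arm(
  commands="0 -0.043 -0.1295 0 0 0 0.0059;0 -0.043 -0.1295 0 0 0 0.0059;0 -0.043 -0.1295 0 0 0 0.0059;0 -0.043 -0.1295 0 0 0 0.0059;0 -0.043 -0.1295 0 0 0 0.0059",
)

```text
clock: 5.7
position: [0.5801, -0.0846, 0.2346]
ee_rot: [-2.548, -1.837, 0.001]
force: [1.3, -0.7, -1.1]
width: 0.5
```

jog_arm(
  commands="0 -0.043 -0.1295 0 0 0 0.0059;0 -0.043 -0.1295 0 0 0 0.0059;0 -0.043 -0.1295 0 0 0 0.0059;0 -0.043 -0.1295 0 0 0 0.0059;0 -0.043 -0.1295 0 0 0 0.0059",
)

```text
clock: 6.2
position: [0.5156, -0.2788, 0.2347]
ee_rot: [-2.367, -2.065, 0.001]
force: [0.5, -0.4, 0.0]
width: 0.498
```

```bash
python3 - <<'E'
from g import *
a=grab('side');b=grab('top');s=status.observe();print(s['position'],s['ee_rot'],s['joints'])
for nm,d in(('top',b),('side',a)):
    P=cloud(d);q=(P-latch)@A
    hsv=cv2.cvtColor(d['pixels'],cv2.COLOR_RGB2HSV).astype(int);H,S,V=[hsv[...,i] for i in range(3)]
    ne=(abs(q[...,0])<.1)&(abs(q[...,1])<.1)&(abs(q[...,2])<.08)
    R=q[ne&((H<8)|(H>172))&(S>150)];f=R[R[:,2]>.03];print(nm,'fin',np.percentile(f,[3,50,97],axis=0).round(4).tolist())
    br=ne&(H>12)&(H<32)&(S>70)&(np.hypot(q[...,0],q[...,1])<.03);B=q[br];print('brass',len(B),B.mean(0) if len(B) else 0)
    B=q[ne&(np.hypot(q[...,0],q[...,1])<.02)&(q[...,2]>.01)&(q[...,2]<.03)];print('high',len(B),B.mean(0) if len(B) else 0)
def cr(d,c,r):
    c=c.astype(int);return cv2.resize(d['pixels'][c[1]-r:c[1]+r,c[0]-r:c[0]+r],(400,400),interpolation=2)
save('p5.png',np.hstack([cr(a,proj(a,latch)[0],40),cr(b,proj(b,latch)[0],35)]))
E
```

```text
[ 0.51333256 -0.28471129  0.23372618] [-2.37734363 -2.05344094  0.00659797] [ 0.90577821  0.46473025 -0.71159506  1.61408792  0.32485142  1.18634713
  1.54748288]
top fin [[-0.0134, -0.0757, 0.0308], [0.007, -0.0688, 0.0532], [0.016, -0.0639, 0.0596]]
brass 44 [-0.00134743 -0.0001547   0.011263  ]
high 33 [-0.00019211  0.00115507  0.01439247]Traceback (most recent call last):
  File "<stdin>", line 7, in <module>
    return _quantile_unchecked(
        a, q, axis, out, overwrite_input, method, keepdims, weights)
    return _ureduce(a,
                    func=_quantile_ureduce_func,
    ...<5 lines>...
                    overwrite_input=overwrite_input,
                    method=method)
    r = func(a, **kwargs)
    result = _quantile(arr,
                       quantiles=q,
    ...<2 lines>...
                       out=out,
                       weights=wgt)
    slices_having_nans = np.isnan(arr[-1, ...])
                                  ~~~^^^^^^^^^
IndexError: index -1 is out of bounds for axis 0 with size 0
```

```bash
python3 - <<'E'
from g import *
b=load('top')
for i in range(2):
    grab('side' );s=status.observe();print(s['position'],s['ee_rot'])
def cr(d,c,r):
    c=c.astype(int);return cv2.resize(d['pixels'][c[1]-r:c[1]+r,c[0]-r:c[0]+r],(400,400),interpolation=2)
a=load('side');save('p5.png',np.hstack([cr(a,proj(a,[[.517,-.277,.12]])[0],60),cr(b,proj(b,latch)[0],22)]))
E
```

```text
[ 0.51477418 -0.28092558  0.23405408] [-2.37445304 -2.05573509  0.00290033]
[ 0.51587406 -0.27825448  0.23439739] [-2.37092687e+00 -2.05957663e+00  6.47917143e-04]
```

View pics/p5.png

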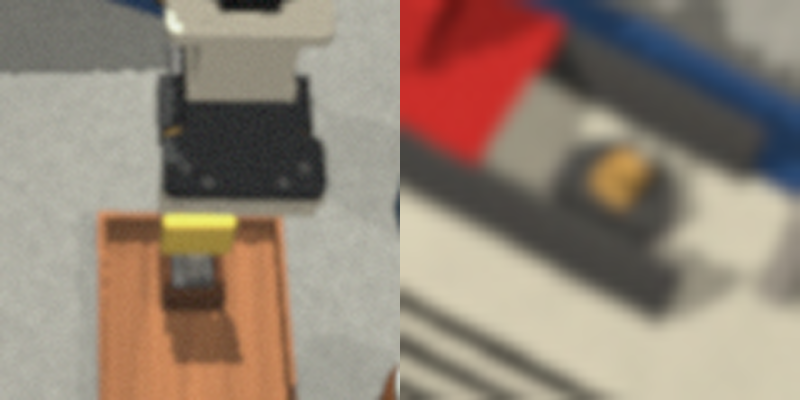

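The guard bares the brass drive (crop ~ (620,178)); gripper is squarely above the yellow handle. Descend and grip.

jog_arm(
  commands="0 0.004 0.003 -0.12 0 0 0;0 0 0 -0.12 0 0 0;0 0 0 -0.12 0 0 0;0 0 0 -0.12 0 0 0;0 0 0 -0.1 0 0 0",
)

```text
clock: 6.9
position: [0.518, -0.274, 0.0591]
ee_rot: [-2.365, -2.066, -0.0]
force: [0.1, -0.2, 0.6]
width: 0.497
```

jog_arm(
  commands="0 0 0 0 0 0 0;0.8 0 0 0 0 0 0;0.8 0 0 0 0 0 0;0.8 0 0 0 0 0 0;0.8 0 0 0 0 0 0",
)

```text
clock: 7.4
position: [0.5187, -0.2766, 0.0622]
ee_rot: [2.367, 2.062, 0.001]
force: [0.7, -0.4, 0.0]
width: 0.2
```

jog_arm(
  commands="0.8 0 0 0 0 0 0;0.8 0 0 0 0 0 0;0.8 0 0 0 0 0 0;0.8 0 0 0 0 0 0;0.8 0 0 0 0 0 0",
)

```text
clock: 7.9
position: [0.5183, -0.2763, 0.0614]
ee_rot: [2.368, 2.063, 0.001]
force: [-1.2, 0.6, 6.1]
width: 0.112
```

jog_arm(
  commands="0.8 0 0 0.1 0 0 0;0.8 0 0 0.15 0 0 0;0.8 0 0 0.15 0 0 0;0.8 0 0 0.15 0 0 0;0.8 0 0 0.15 0 0 0",
)

```text
clock: 8.4
position: [0.5172, -0.2762, 0.2723]
ee_rot: [-2.368, -2.063, 0.001]
force: [0.1, -0.8, -1.6]
width: 0.11
```

jog_arm(
  commands="0.8 0 0 0 0 0 0;0.8 0 0 0 0 0 0;0.8 0 0 0 0 0 0;0.8 0 0 0 0 0 0;0.8 0 0 0 0 0 0",
)

```text
clock: 8.9
position: [0.5173, -0.2762, 0.2694]
ee_rot: [-2.367, -2.062, 0.001]
force: [0.2, -0.0, -2.2]
width: 0.106
```

```bash
cat >> g.py <<'E'
def tgt(phi):
    x=Ro.from_rotvec(-n*phi).apply(-yc);z=-n;return np.stack([x,np.cross(z,x),z],1)
def delta(p,R,N,s=None):
    s=s or status.observe();R0=Ro.from_rotvec(s['ee_rot']);dp=p-s['position'];w=(Ro.from_matrix(R)*R0.inv()).as_rotvec()
    print('pos',s['position'].round(4),'dp',dp.round(4),'ang deg',np.degrees(np.linalg.norm(w)).round(2))
    print('per row /%d:'%N,(dp/.3/N).round(4),(w/2/np.pi/N).round(5),'total',(dp/.3).round(4),(w/2/np.pi).round(4))
E
python3 - <<'E'
from g import *
delta(latch+n*.102,tgt(.1),12)
a=grab('side');P=cloud(a);hsv=cv2.cvtColor(a['pixels'],cv2.COLOR_RGB2HSV).astype(int);H,S,V=[hsv[...,i] for i in range(3)]
s=status.observe();p=s['position'];R=Ro.from_rotvec(s['ee_rot']).as_matrix();q=(P-p)@R
k=(abs(q[...,0])<.03)&(abs(q[...,1])<.03)&(q[...,2]>.003)&(q[...,2]<.08);print(np.percentile(q[k],[1,50,99],axis=0),k.sum(),s['joints'])
E
```

```text
pos [ 0.5173 -0.2762  0.2694] dp [ 0.1231  0.3096 -0.0954] ang deg 43.47
per row /12: [ 0.0342  0.086  -0.0265] [ 0.00214  0.00786 -0.00591] total [ 0.4104  1.032  -0.3181] [ 0.0256  0.0943 -0.0709]Traceback (most recent call last):
  File "<stdin>", line 5, in <module>
    return _quantile_unchecked(
        a, q, axis, out, overwrite_input, method, keepdims, weights)
    return _ureduce(a,
                    func=_quantile_ureduce_func,
    ...<5 lines>...
                    overwrite_input=overwrite_input,
                    method=method)
    r = func(a, **kwargs)
    result = _quantile(arr,
                       quantiles=q,
    ...<2 lines>...
                       out=out,
                       weights=wgt)
    slices_having_nans = np.isnan(arr[-1, ...])
                                  ~~~^^^^^^^^^
IndexError: index -1 is out of bounds for axis 0 with size 0
```

jog_arm(
  commands="0.8 0.041 0.082 0 0.00214 0.00786 -0.00591;0.8 0.041 0.082 0 0.00214 0.00786 -0.00591;0.8 0.041 0.082 0 0.00214 0.00786 -0.00591;0.8 0.041 0.082 0 0.00214 0.00786 -0.00591;0.8 0.041 0.082 0 0.00214 0.00786 -0.00591",
)

```text
clock: 9.45
position: [0.5799, -0.1523, 0.2704]
ee_rot: [-2.372, -1.703, 0.211]
force: [0.2, 0.1, -1.2]
width: 0.106
```

jog_arm(
  commands="0.8 0.041 0.082 0 0.00214 0.00786 -0.00591;0.8 0.041 0.082 0 0.00214 0.00786 -0.00591;0.8 0.041 0.082 -0.04 0.00214 0.00786 -0.00591;0.8 0.041 0.082 -0.04 0.00214 0.00786 -0.00591;0.8 0.041 0.082 -0.04 0.00214 0.00786 -0.00591",
)

```text
clock: 9.95
position: [0.6416, -0.0293, 0.2337]
ee_rot: [-2.326, -1.351, 0.39]
force: [0.4, -0.5, -3.1]
width: 0.107
```

jog_arm(
  commands="0.8 0.041 0.082 -0.03 0.00214 0.00786 -0.00591;0.8 0.041 0.082 -0.03 0.00214 0.00786 -0.00591;0.8 0 0 0 0 0 0;0.8 0 0 0 0 0 0;0.8 0 0 0 0 0 0",
)

```text
clock: 10.45
position: [0.6657, 0.018, 0.2171]
ee_rot: [-2.298, -1.215, 0.452]
force: [-0.6, 0.1, -1.4]
width: 0.105
```

```bash
python3 - <<'E'
from g import *
delta(latch+n*.102,tgt(.1),4)
def cr(d,c,r):
    c=c.astype(int);return cv2.resize(d['pixels'][c[1]-r:c[1]+r,c[0]-r:c[0]+r],(400,400),interpolation=2)
a=grab('side');b=grab('top');print(status.observe()['joints'])
p=latch+.04*n
save('p6.png',np.hstack([cr(a,proj(a,p)[0],45),cr(b,proj(b,p)[0],45)]))
E
```

```text
pos [0.6657 0.018  0.2171] dp [-0.0252  0.0155 -0.0431] ang deg 0.2
per row /4: [-0.021   0.0129 -0.0359] [1.e-04 1.e-04 1.e-05] total [-0.0842  0.0515 -0.1437] [0.0004 0.0004 0.    ]
[ 0.24582538  0.95895435 -0.5776312   0.86175227  0.07920672  1.89324245
  0.75040332]
```

View pics/p6.png

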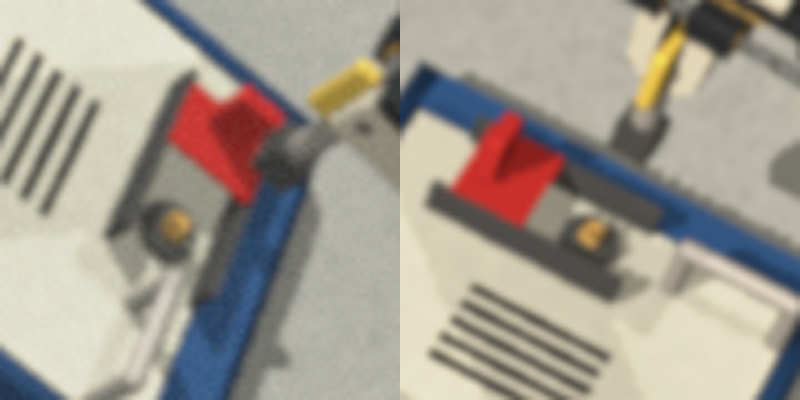

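The brass drive is clear; key held in line, its socket seen in both views. Measure where the socket really lies in the tool frame.

```bash
python3 - <<'E'
from g import *
s=status.observe();p=s['position'];R=Ro.from_rotvec(s['ee_rot']).as_matrix()
for nm in('top','side'):
    d=load(nm);P=cloud(d);q=(P-p)@R
    k=(abs(q[...,0])<.03)&(abs(q[...,1])<.035)&(q[...,2]>.008)&(q[...,2]<.075);Q=q[k]
    print(nm,k.sum())
    for lo,hi in((.01,.025),(.025,.035),(.035,.045),(.045,.055),(.055,.065)):
        m=Q[(Q[:,2]>lo)&(Q[:,2]<hi)]
        if len(m)>3: print(lo,len(m),m.mean(0).round(4),m.min(0).round(4),m.max(0).round(4))
    a=proj(d,[p+R@np.array([0,0,z]) for z in(0,.03,.057)]);print(a.round(1).tolist(), (proj(d,latch+.04*n)[0]).astype(int))
    q=(P-latch)@A;B=q[(np.hypot(q[...,0],q[...,1])<.012)&(q[...,2]>.016)&(q[...,2]<.022)];print('drive top',len(B),B.mean(0))
E
```

```text
top 139
0.01 16 [-0.0045 -0.0059  0.019 ] [-0.0085 -0.0113  0.0121] [ 0.0019 -0.0006  0.0248]
0.025 36 [-0.0023 -0.005   0.0316] [-0.0127 -0.0144  0.0253] [0.0101 0.0121 0.0348]
0.035 47 [-0.0027 -0.0062  0.0389] [-0.0136 -0.0154  0.035 ] [0.0112 0.0136 0.0449]
0.045 31 [-0.0027 -0.0087  0.0496] [-0.0132 -0.016   0.0455] [0.0109 0.0124 0.0548]
0.055 7 [ 0.0001 -0.0097  0.0559] [-0.0111 -0.0116  0.055 ] [ 0.011  -0.007   0.0572]
[[330.9, 171.2], [327.6, 179.1], [324.7, 186.0]] [318 199]
drive top 10 [0.00064468 0.00011759 0.01945104]
side 199
0.01 36 [-0.0057 -0.0026  0.0174] [-0.0089 -0.009   0.0105] [0.0004 0.0069 0.025 ]
0.025 33 [-0.0061 -0.0026  0.0312] [-0.013  -0.0126  0.0254] [0.0025 0.0103 0.035 ]
0.035 70 [-0.0065 -0.0034  0.0391] [-0.0169 -0.014   0.0351] [0.0105 0.012  0.0446]
0.045 45 [-0.0091 -0.0037  0.05  ] [-0.0148 -0.0139  0.0454] [0.0124 0.0122 0.0549]
0.055 13 [-0.0063 -0.0033  0.0574] [-0.0146 -0.0124  0.0551] [0.0128 0.011  0.0595]
[[413.6, 218.6], [404.8, 224.1], [397.1, 228.8]] [381 237]
drive top 9 [ 0.00037762 -0.0001485   0.01809161]
```

jog_arm(
  commands="0.8 -0.0256 0.0175 -0.0474 0 0 0;0.8 -0.0286 0.0155 -0.0464 0 0 0;0.8 -0.0286 0.0155 -0.0464 0 0 0;0.8 -0.0286 0.0155 -0.0464 0 0 0;0.8 0 0 0 0 0 0",
)

```text
clock: 11.05
position: [0.6306, 0.0375, 0.1604]
ee_rot: [-2.296, -1.215, 0.455]
force: [0.3, -0.4, -2.0]
width: 0.107
```

jog_arm(
  commands="0.8 0 0 0 0 0 0;0.8 0 0 0 0 0 0;0.8 -0.005 0.0027 -0.0082 0 0 0;0.8 -0.005 0.0027 -0.0082 0 0 0;0.8 0 0 0 0 0 0",
)

```text
clock: 11.55
position: [0.6289, 0.0398, 0.1557]
ee_rot: [-2.296, -1.216, 0.454]
force: [0.2, -0.6, -2.0]
width: 0.102
```

```bash
cat >> g.py <<'E'
def st(phi=.1):
    s=status.observe();p=s['position'];R=Ro.from_rotvec(s['ee_rot']).as_matrix()
    e=(p-latch)@A;f=s['force']@A;w=Ro.from_matrix(R@tgt(0).T).as_rotvec()@A
    print('t',s['clock'],'tcp u,v,out mm',(e*1e3).round(1),'key end',((e[2]-.057)*1e3).round(1),'F u,v,n',f.round(1),'T',(s['ft_torque']@A).round(2),'rot deg from 0 (u,v,n)',np.degrees(w).round(1),'w',s['width'],'j',s['joints'].round(2))
E
python3 -c "
from g import *
st()"
```

```text
t 11.55 tcp u,v,out mm [ 0.3 -0.1 79.4] key end 22.4 F u,v,n [-1.5  0.5 -1.3] T [-0.14  1.01  0.1 ] rot deg from 0 (u,v,n) [ 0.1  0.1 -5.7] w 0.10244775227818854 j [ 0.27  0.94 -0.59  1.09  0.08  1.7   0.74]
```

jog_arm(
  commands="0.8 -0.0034 0.0034 -0.009 0 0 0;0.8 -0.005 0.0027 -0.0082 0 0 0;0.8 -0.005 0.0027 -0.0082 0 0 0;0.8 -0.005 0.0027 -0.0082 0 0 0;0.8 0 0 0 0 0 0",
)

```text
clock: 12.05
position: [0.6236, 0.0429, 0.1454]
ee_rot: [-2.297, -1.215, 0.453]
force: [0.9, -0.9, -4.6]
width: 0.104
```

```bash
python3 -c "
from g import *
st()"
```

```text
t 12.05 tcp u,v,out mm [-0.6 -0.3 67.4] key end 10.4 F u,v,n [-3.6  0.3 -3.1] T [-0.18  1.82  0.08] rot deg from 0 (u,v,n) [ 0.   0.1 -5.8] w 0.10366742787794023 j [ 0.28  0.94 -0.59  1.12  0.08  1.67  0.74]
```

jog_arm(
  commands="0.8 -0.005 0.0027 -0.0082 0 0 0;0.8 -0.0034 0.0018 -0.0055 0 0 0;0.8 -0.0034 0.0018 -0.0055 0 0 0;0.8 0 0 0 0 0 0;0.8 0 0 0 0 0 0",
)

```text
clock: 12.55
position: [0.621, 0.0445, 0.1408]
ee_rot: [-2.299, -1.215, 0.45]
force: [5.4, -3.0, 3.2]
width: 0.106
```

```bash
python3 -c "
from g import *
st()"
```

```text
t 12.55 tcp u,v,out mm [-0.7 -0.4 62. ] key end 5.0 F u,v,n [-3.2  0.1  6.2] T [0.09 1.57 0.04] rot deg from 0 (u,v,n) [-0.   0.2 -5.8] w 0.1062316451166898 j [ 0.28  0.94 -0.6   1.13  0.08  1.66  0.74]
```

Seated on the disc and springing. Press fully, then turn.

jog_arm(
  commands="0.8 -0.0034 0.0018 -0.0055 0 0 0;0.8 -0.0034 0.0018 -0.0055 0 0 0;0.8 -0.0034 0.0018 -0.0055 0 0 0;0.8 0 0 0 0 0 0;0.8 0 0 0 0 0 0",
  force=60,
)

```text
clock: 13.05
position: [0.6194, 0.0453, 0.1382]
ee_rot: [-2.301, -1.215, 0.446]
force: [11.2, -9.3, 17.5]
width: 0.107
```

```bash
python3 -c "
from g import *
st()"
```

```text
t 13.05 tcp u,v,out mm [-0.8 -0.4 58.8] key end 1.8 F u,v,n [-1.7  2.8 22.5] T [0.73 0.7  0.09] rot deg from 0 (u,v,n) [-0.2  0.4 -5.8] w 0.10668497426933139 j [ 0.28  0.93 -0.6   1.14  0.08  1.64  0.74]
```

Fully in (22 N). Turn, still pressing.

jog_arm(
  commands="0.8 0 0 0 -0.0098 0.0053 -0.0159;0.8 0 0 0 -0.0098 0.0053 -0.0159;0.8 0 0 0 -0.0098 0.0053 -0.0159;0.8 0 0 0 -0.0098 0.0053 -0.0159;0.8 0 0 0 0 0 0",
)

```text
clock: 13.55
position: [0.6192, 0.0455, 0.1384]
ee_rot: [-2.592, -0.634, 0.614]
force: [8.5, -8.1, 17.6]
width: 0.107
```

```bash
python3 -c "
from g import *
st()"
```

```text
t 13.55 tcp u,v,out mm [-0.5 -0.4 58.8] key end 1.8 F u,v,n [ 0.8  3.  21. ] T [0.67 0.28 0.02] rot deg from 0 (u,v,n) [ -0.2   0.4 -34. ] w 0.10725361182100025 j [ 0.22  0.91 -0.46  1.15  0.    1.64  0.31]
```

jog_arm(
  commands="0.8 0 0 0 -0.0098 0.0053 -0.0159;0.8 0 0 0 -0.0098 0.0053 -0.0159;0.8 0 0 0 -0.0098 0.0053 -0.0159;0.8 0 0 0 -0.0098 0.0053 -0.0159;0.8 0 0 0 -0.0098 0.0053 -0.0159",
)

```text
clock: 14.05
position: [0.6191, 0.0458, 0.1385]
ee_rot: [-2.775, 0.18, 0.788]
force: [8.2, -7.8, 18.5]
width: 0.108
```

jog_arm(
  commands="0.8 0 0 0 -0.0098 0.0053 -0.0159;0.8 0 0 0 -0.0098 0.0053 -0.0159;0.8 0 0 0 -0.0098 0.0053 -0.0159;0.8 0 0 0 0 0 0;0.8 0 0 0 0 0 0",
)

```text
clock: 14.55
position: [0.6191, 0.046, 0.1385]
ee_rot: [-2.779, 0.696, 0.867]
force: [8.7, -7.1, 19.0]
width: 0.106
```

```bash
python3 -c "
from g import *
st()"
```

```text
t 14.55 tcp u,v,out mm [-0.1 -0.9 58.7] key end 1.7 F u,v,n [ 1.9  2.1 21.9] T [ 0.39  0.1  -0.11] rot deg from 0 (u,v,n) [ -0.2   0.2 -89.6] w 0.10644715832932762 j [ 0.1   0.87 -0.2   1.16 -0.16  1.64 -0.53]
```

jog_arm(
  commands="0.8 0 0 0 -0.0098 0.0053 -0.0159;0.8 0 0 0 -0.0098 0.0053 -0.0159;0.8 0 0 0 0 0 0;0.8 0 0 0 0 0 0;0.8 0 0 0 0 0 0",
)

```text
clock: 15.05
position: [0.6192, 0.0453, 0.1383]
ee_rot: [-2.732, 1.052, 0.907]
force: [9.0, -7.9, 17.5]
width: 0.103
```

```bash
python3 -c "
from g import *
st()"
```

```text
t 15.05 tcp u,v,out mm [-0.6 -0.3 58.7] key end 1.7 F u,v,n [ 0.5  2.6 21. ] T [ 0.71  0.48 -0.09] rot deg from 0 (u,v,n) [  -0.2    0.2 -103.6] w 0.10337235253689767 j [ 0.07  0.87 -0.14  1.17 -0.2   1.64 -0.74]
```

jog_arm(
  commands="0.8 0 0 0 -0.0098 0.0053 -0.0159;0.8 0 0 0 0 0 0;0.8 0 0 0 0 0 0;0.8 0 0 0 0 0 0;0.8 0 0 0 0 0 0",
)

```text
clock: 15.55
position: [0.619, 0.0453, 0.1384]
ee_rot: [-2.693, 1.229, 0.924]
force: [9.3, -7.9, 18.0]
width: 0.108
```

```bash
python3 - <<'E'
from g import *
st()
def cr(d,c,r):
    c=c.astype(int);return cv2.resize(d['pixels'][c[1]-r:c[1]+r,c[0]-r:c[0]+r],(400,400),interpolation=2)
a=grab('side');b=grab('top')
p=latch+.03*n
save('p7.png',np.hstack([cr(a,proj(a,p)[0],40),cr(b,proj(b,p)[0],40)]))
E
```

```text
t 15.55 tcp u,v,out mm [-0.4 -0.2 58.8] key end 1.8 F u,v,n [ 0.6  2.5 21.6] T [0.88 0.23 0.11] rot deg from 0 (u,v,n) [  -0.2    0.2 -110.6] w 0.10824889368434353 j [ 0.05  0.86 -0.1   1.17 -0.22  1.64 -0.85]
```

View pics/p7.png

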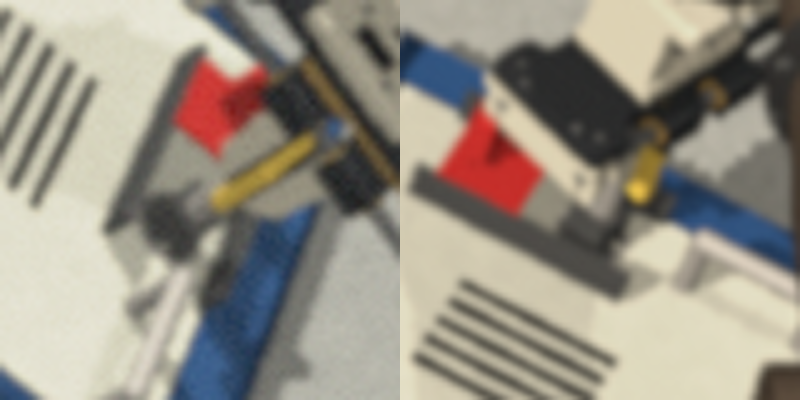

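Key is on the drive, turned past a quarter with the stop felt. Relieve and withdraw along the normal.

jog_arm(
  commands="0.8 0 0 0 0.0098 -0.0053 0.0159;0.8 0.017 -0.0091 0.0273 0 0 0;0.8 0.0336 -0.0182 0.0546 0 0 0;0.8 0.0336 -0.0182 0.0546 0 0 0;0.8 0.0336 -0.0182 0.0546 0 0 0",
)

```text
clock: 16.15
position: [0.6503, 0.0294, 0.1926]
ee_rot: [-2.73, 1.045, 0.927]
force: [0.8, 0.3, -1.6]
width: 0.107
```

jog_arm(
  commands="0.8 0.0336 -0.0182 0.0546 0 0 0;0.8 0.02 -0.011 0.06 0 0 0;0.8 0 0 0.05 0 0 0;0.8 0 0 0 0 0 0;0.8 0 0 0 0 0 0",
)

```text
clock: 16.65
position: [0.668, 0.0193, 0.2416]
ee_rot: [-2.732, 1.049, 0.917]
force: [0.1, 0.0, -2.4]
width: 0.106
```

```bash
python3 - <<'E'
from g import *
st()
az=np.radians(-8);R=np.stack([[np.cos(az),np.sin(az),0],[np.sin(az),-np.cos(az),0],[0,0,-1]],1)
delta(np.array([.5183,-.2763,.21]),R,12)
s=status.observe();p=s['position'];R=Ro.from_rotvec(s['ee_rot']).as_matrix()
for nm in('top','side'):
    d=grab(nm);P=cloud(d);q=(P-p)@R
    k=(abs(q[...,0])<.03)&(abs(q[...,1])<.035)&(q[...,2]>.008)&(q[...,2]<.075);Q=q[k]
    print(nm,len(Q),Q[Q[:,2]>.035].min(0),Q[Q[:,2]>.035].max(0))
d=load('top');P=cloud(d);q=(P-latch)@A;hsv=cv2.cvtColor(d['pixels'],cv2.COLOR_RGB2HSV).astype(int);H,S=hsv[...,0],hsv[...,1]
R=q[(abs(q)<.1).all(-1)&((H<8)|(H>172))&(S>150)];f=R[R[:,2]>.03];print('fin v',np.median(f,0))
E
```

```text
t 16.65 tcp u,v,out mm [ 13.4  -0.8 175.2] key end 118.2 F u,v,n [-1.5 -0.1 -1.9] T [-0.    0.97  0.13] rot deg from 0 (u,v,n) [ 2.000e-01  1.000e-01 -1.036e+02] w 0.106488384495343 j [ 0.08  0.9  -0.12  0.84 -0.21  1.94 -0.78]
pos [0.668  0.0193 0.2416] dp [-0.1497 -0.2956 -0.0316] ang deg 48.46
per row /12: [-0.0416 -0.0821 -0.0088] [-0.0016  -0.00808  0.00762] total [-0.4991 -0.9855 -0.1055] [-0.0191 -0.0969  0.0914]
top 140 [-0.0156422  -0.01380481  0.03500965] [0.01643668 0.01200802 0.06140679]
side 186 [-0.01221689 -0.01312469  0.03507587] [0.01248698 0.014695   0.05773982]
fin v [ 0.0152009  -0.05924691  0.06077294]
```

jog_arm(
  commands="0.8 -0.0416 -0.0821 0.01 -0.0016 -0.00808 0.00762;0.8 -0.0416 -0.0821 0.01 -0.0016 -0.00808 0.00762;0.8 -0.0416 -0.0821 0.01 -0.0016 -0.00808 0.00762;0.8 -0.0416 -0.0821 0 -0.0016 -0.00808 0.00762;0.8 -0.0416 -0.0821 0 -0.0016 -0.00808 0.00762",
)

```text
clock: 17.25
position: [0.6049, -0.1049, 0.2503]
ee_rot: [-2.962, 0.719, 0.549]
force: [-0.2, -0.1, -2.5]
width: 0.103
```

jog_arm(
  commands="0.8 -0.0416 -0.0821 0 -0.0016 -0.00808 0.00762;0.8 -0.0416 -0.0821 0 -0.0016 -0.00808 0.00762;0.8 -0.0416 -0.0821 0 -0.0016 -0.00808 0.00762;0.8 -0.0416 -0.0821 0 -0.0016 -0.00808 0.00762;0.8 -0.0416 -0.0821 0 -0.0016 -0.00808 0.00762",
)

```text
clock: 17.75
position: [0.5423, -0.2278, 0.2502]
ee_rot: [-3.104, 0.364, 0.159]
force: [-0.3, -0.7, -0.9]
width: 0.102
```

jog_arm(
  commands="0.8 -0.0416 -0.0821 0 -0.0016 -0.00808 0.00762;0.8 -0.0416 -0.0821 0 -0.0016 -0.00808 0.00762;0.8 0 0 0 0 0 0;0.8 0 0 0 0 0 0;0.8 0 0 0 0 0 0",
)

```text
clock: 18.25
position: [0.5189, -0.2754, 0.2504]
ee_rot: [-3.133, 0.218, 0.0]
force: [0.4, -0.3, -1.6]
width: 0.105
```

```bash
python3 - <<'E'
from g import *
az=np.radians(-8);R=np.stack([[np.cos(az),np.sin(az),0],[np.sin(az),-np.cos(az),0],[0,0,-1]],1)
delta(np.array([.518,-.2763,.1]),R,1)
s=status.observe();p=s['position'];R=Ro.from_rotvec(s['ee_rot']).as_matrix()
for nm in('top','side'):
    d=grab(nm);P=cloud(d);q=(P-p)@R
    k=(abs(q[...,0])<.03)&(abs(q[...,1])<.03)&(q[...,2]>.008)&(q[...,2]<.075);Q=q[k]
    if len(Q)>9:print(nm,len(Q),Q[Q[:,2]>.035].min(0),Q[Q[:,2]>.035].max(0))
    hsv=cv2.cvtColor(d['pixels'],cv2.COLOR_RGB2HSV).astype(int)
    m=(abs(P[...,0]-.517)<.04)&(abs(P[...,1]+.277)<.04)&(abs(P[...,2]-.028)<.004)
    if m.sum()>9:print('pocket rim',m.sum(),P[m].min(0),P[m].max(0),cv2.minAreaRect(P[m][:,:2].astype(np.float32)))
E
```

```text
pos [ 0.5189 -0.2754  0.2504] dp [-0.0009 -0.0009 -0.1504] ang deg 0.07
per row /1: [-0.003  -0.003  -0.5015] [-1.9e-04 -1.0e-05 -6.0e-05] total [-0.003  -0.003  -0.5015] [-0.0002 -0.     -0.0001]
pocket rim 97 [ 0.4971277  -0.29783166  0.02405943] [ 0.55036123 -0.2390561   0.03189375] ((0.5218119621276855, -0.2673323154449463), (0.06276214867830276, 0.04269872233271599), 74.94727325439453)
side 194 [-0.0119563  -0.0132293   0.03507916] [0.01247912 0.01292762 0.05994108]
pocket rim 205 [ 0.49472727 -0.29899245  0.02411467] [ 0.55586209 -0.24302331  0.03185547] ((0.5250376462936401, -0.26843181252479553), (0.060625143349170685, 0.05203410983085632), 80.13787078857422)
```

jog_arm(
  commands="0.8 -0.005 -0.005 -0.12 0 0 0;0.8 0 0 -0.15 0 0 0;0.8 0 0 -0.15 0 0 0;0.8 0 0 -0.08 0 0 0;0.8 0 0 0 0 0 0",
)

```text
clock: 18.85
position: [0.5152, -0.2762, 0.097]
ee_rot: [-3.131, 0.217, 0.01]
force: [-0.3, 0.5, -1.5]
width: 0.104
```

jog_arm(
  commands="0.8 0 0 0 0 0 0;0.8 0 0 -0.015 0 0 0;0.8 0 0 -0.015 0 0 0;0.8 0 0 -0.015 0 0 0;0.8 0 0 0 0 0 0",
)

```text
clock: 19.35
position: [0.5169, -0.2782, 0.0872]
ee_rot: [3.134, -0.22, 0.001]
force: [-1.0, -0.0, -1.2]
width: 0.103
```

jog_arm(
  commands="0.8 0.001 0.003 -0.01 0 0 0;0.8 0 0 -0.01 0 0 0;0.8 0 0 -0.01 0 0 0;0.8 0 0 0 0 0 0;0.8 0 0 0 0 0 0",
)

```text
clock: 19.85
position: [0.5174, -0.2774, 0.0783]
ee_rot: [3.134, -0.22, 0.001]
force: [0.8, -0.6, -1.2]
width: 0.105
```

Key end is now ~21 mm, inside the pocket, without contact force. Continue to the floor.

jog_arm(
  commands="0.8 0 0 -0.015 0 0 0;0.8 0 0 -0.015 0 0 0;0.8 0 0 -0.015 0 0 0;0.8 0 0 -0.007 0 0 0;0.8 0 0 0 0 0 0",
)

```text
clock: 20.35
position: [0.5171, -0.2772, 0.0622]
ee_rot: [-3.134, 0.22, 0.0]
force: [0.3, 0.4, -2.0]
width: 0.107
```

jog_arm(
  commands="0.8 0 0 0 0 0 0;0.8 0 0 0 0 0 0;0.8 0 0 0 0 0 0;0.8 0 0 0 0 0 0;0.8 0 0 0 0 0 0",
)

```text
clock: 20.85
position: [0.5175, -0.2774, 0.0629]
ee_rot: [3.134, -0.22, 0.001]
force: [-0.2, -0.0, -1.9]
width: 0.106
```

jog_arm(
  commands="0.8 0 0 -0.007 0 0 0;0.8 0 0 -0.003 0 0 0;0.8 0 0 0 0 0 0;0.4 0 0 0 0 0 0;0.2 0 0 0 0 0 0",
  force=20,
)

```text
clock: 21.35
position: [0.5176, -0.2774, 0.0599]
ee_rot: [3.134, -0.22, 0.002]
force: [-0.2, -0.8, -0.2]
width: 0.233
```

jog_arm(
  commands="0 0 0 0 0 0 0;0 0 0 0 0 0 0;0 0 0 0.05 0 0 0;0 0 0 0.1 0 0 0;0 0 0 0.15 0 0 0",
)

```text
clock: 21.85
position: [0.5158, -0.2766, 0.1484]
ee_rot: [-3.132, 0.22, 0.006]
force: [0.7, -0.6, -0.0]
width: 0.5
```

jog_arm(
  commands="0 0 0 0.15 0 0 0;0 0 0 0.15 0 0 0;0 0 0 0 0 0 0;0 0 0 0 0 0 0;0 0 0 0 0 0 0",
)

```text
clock: 22.35
position: [0.5168, -0.2771, 0.2385]
ee_rot: [-3.133, 0.22, 0.002]
force: [0.2, 0.3, 1.1]
width: 0.505
```

```bash
python3 - <<'E'
from g import *
for i in(0,1):
    d=grab('side');P=cloud(d);hsv=cv2.cvtColor(d['pixels'],cv2.COLOR_RGB2HSV).astype(int);H,S=hsv[...,0],hsv[...,1]
    Y=P[(H>22)&(H<34)&(S>150)&(P[...,1]<-.1)&(P[...,0]>.4)&(P[...,0]<.8)&(P[...,2]>.03)];print(len(Y),Y.min(0),Y.max(0))
# handle target: tool vertical tilted by a toward n, tool x perpendicular to the bar
def th(a):
    # tool z = -(z rotated by a about -yc); tool x horizontal-ish, perp to yc, pointing forward(-xc)
    r=Ro.from_rotvec(-yc*a);x=r.apply(-xc);z=r.apply([0,0,-1.]);return np.stack([x,np.cross(z,x),z],1)
a=np.radians(15);R=th(a);g=handle-R[:,2]*-.0
print('grasp tcp',handle+R[:,2]*.014,R.round(3).tolist())
delta(handle+R[:,2]*(.014-.08),R,12)
E
```

```text
34 [ 0.51223959 -0.30050374  0.06407948] [ 0.52262735 -0.26949151  0.09686129]
30 [ 0.51166442 -0.29997911  0.06760655] [ 0.51908656 -0.2684523   0.09662227]
grasp tcp [ 0.56133558 -0.02601054  0.10865274] [[0.849, -0.477, -0.227], [-0.461, -0.879, 0.123], [-0.259, 0.0, -0.966]]
pos [ 0.5166 -0.277   0.2381] dp [ 0.0629  0.2412 -0.0522] ang deg 25.26
per row /12: [ 0.0175  0.067  -0.0145] [ 0.00108  0.00329 -0.00471] total [ 0.2097  0.8038 -0.1739] [ 0.0129  0.0395 -0.0565]
```

jog_arm(
  commands="0 0.0175 0.067 0 0.00108 0.00329 -0.00471;0 0.0175 0.067 0 0.00108 0.00329 -0.00471;0 0.0175 0.067 0 0.00108 0.00329 -0.00471;0 0.0175 0.067 0 0.00108 0.00329 -0.00471;0 0.0175 0.067 0 0.00108 0.00329 -0.00471",
)

```text
clock: 22.95
position: [0.5433, -0.1759, 0.2385]
ee_rot: [-3.078, 0.449, 0.168]
force: [-0.1, -0.4, -1.1]
width: 0.502
```

jog_arm(
  commands="0 0.0175 0.067 0 0.00108 0.00329 -0.00471;0 0.0175 0.067 0 0.00108 0.00329 -0.00471;0 0.0175 0.067 0 0.00108 0.00329 -0.00471;0 0.0175 0.067 -0.03 0.00108 0.00329 -0.00471;0 0.0175 0.067 -0.03 0.00108 0.00329 -0.00471",
)

```text
clock: 23.45
position: [0.5698, -0.0755, 0.2204]
ee_rot: [-2.998, 0.668, 0.327]
force: [-0.3, -0.6, 0.1]
width: 0.501
```

jog_arm(
  commands="0 0.0175 0.067 -0.05 0.00108 0.00329 -0.00471;0 0.0175 0.067 -0.05 0.00108 0.00329 -0.00471;0 0 0 0 0 0 0;0 0 0 0 0 0 0;0 0 0 0 0 0 0",
)

```text
clock: 23.95
position: [0.5804, -0.0373, 0.1918]
ee_rot: [-2.961, 0.753, 0.385]
force: [-0.4, -0.1, 0.7]
width: 0.5
```

```bash
cat >> g.py <<'E'
def th(a):
    r=Ro.from_rotvec(-yc*a);x=r.apply(-xc);z=r.apply([0,0,-1.]);return np.stack([x,np.cross(z,x),z],1)
E
python3 - <<'E'
from g import *
R=th(np.radians(15));delta(handle+R[:,2]*.014,R,4)
a=grab('side');P=cloud(a);q=(P-latch)@A
hh=q[(q[...,1]>.03)&(q[...,1]<.15)&(abs(q[...,0])<.02)&(q[...,2]>.03)&(q[...,2]<.048)];print('handle u,v,out vs (1,90,38)',hh.mean(0),hh.min(0),hh.max(0),len(hh))
s=status.observe();print(s['joints'])
c=proj(a,handle)[0].astype(int);save('p8.png',cv2.resize(a['pixels'][c[1]-70:c[1]+50,c[0]-60:c[0]+60],(480,480),interpolation=2))
E
```

```text
pos [ 0.5804 -0.0373  0.1918] dp [-0.019   0.0113 -0.0832] ang deg 0.21
per row /4: [-0.0159  0.0094 -0.0693] [1.e-04 1.e-04 2.e-05] total [-0.0635  0.0378 -0.2773] [0.0004 0.0004 0.0001]
handle u,v,out vs (1,90,38) [0.00051961 0.08689504 0.03722658] [-0.01999884  0.03007901  0.03009987] [0.01984589 0.13115714 0.04730012] 430
[ 0.1699687   0.5543088  -0.19855231  1.49940916 -0.02065952  1.32332164
 -0.50251082]
```

View pics/p8.png

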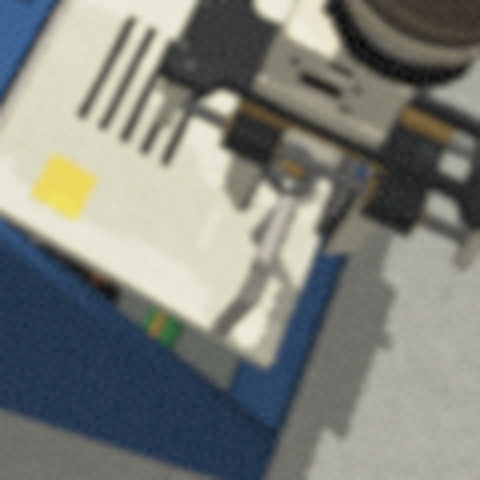

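The panel already stands slightly ajar (unlatched: the interior shows at px (160,325)); measure its angle.

```bash
cat >> g.py <<'E'
def pang(nm='side'):
    d=grab(nm);P=cloud(d);hsv=cv2.cvtColor(d['pixels'],cv2.COLOR_RGB2HSV).astype(int)
    q=(P-hinge)@np.stack([-xc,yc,zc],1)
    m=(hsv[...,1]<70)&(hsv[...,2]>120)&(q[...,0]>.02)&(q[...,0]<.19)&(abs(q[...,1])<.12)&(q[...,2]>-.13)&(q[...,2]<.2)
    Q=q[m][:,[0,2]];best=(0,0)
    for th_ in np.arange(-.1,1.45,.005):   # opening angle
        e=np.radians(-35)+th_;c=(abs(-np.sin(e)*Q[:,0]+np.cos(e)*Q[:,1])<.003).sum()
        best=max(best,(c,th_))
    return best
def hpos(k): return hinge+Ro.from_rotvec(yc*k).apply(handle-hinge)
E
python3 - <<'E'
from g import *
print(pang('side'),pang('top'))
k=pang()[1];h=hpos(k);R=th(np.radians(15));print(k,h);delta(h+R[:,2]*.014,R,4)
print('panel normal out angle from vertical',35-np.degrees(k))
E
```

```text
(np.int64(2967), np.float64(0.21500000000000027)) (np.int64(2985), np.float64(0.22000000000000028))
0.22000000000000028 [ 0.57337599 -0.03254795  0.15795896]
pos [ 0.5806 -0.037   0.1923] dp [-0.0104  0.0062 -0.0479] ang deg 0.24
per row /4: [-0.0086  0.0052 -0.0399] [9.0e-05 1.3e-04 4.0e-05] total [-0.0345  0.0206 -0.1597] [0.0004 0.0005 0.0002]
panel normal out angle from vertical 22.394928507121875
```

jog_arm(
  commands="0 -0.0086 0.0052 -0.04 0 0 0;0 -0.0086 0.0052 -0.04 0 0 0;0 -0.0086 0.0052 -0.04 0 0 0;0 -0.0086 0.0052 -0.04 0 0 0;0 0 0 0 0 0 0",
  force=20,
)

```text
clock: 24.65
position: [0.5684, -0.0296, 0.1415]
ee_rot: [-2.96, 0.751, 0.392]
force: [0.4, -0.7, -0.3]
width: 0.5
```

jog_arm(
  commands="0.6 0 0 0 0 0 0;0.9 0 0 0 0 0 0;0.9 0 0 0 0 0 0;0.9 0 0 0 0 0 0;0.9 0 0 0 0 0 0",
)

```text
clock: 25.15
position: [0.571, -0.0304, 0.1439]
ee_rot: [-2.961, 0.752, 0.382]
force: [0.8, 3.1, -3.2]
width: 0.125
```

```bash
python3 - <<'E'
from g import *
k=pang()[1];s=status.observe();print(k,s['position'],s['width'],s['force'])
p=hpos(k);
for t in np.arange(k+.1,1.31,.1):
    r=hpos(t);print(round(t,2),((r-p)/.3).round(3),r.round(3));p=r
E
```

```text
0.21500000000000027 [ 0.57099962 -0.03026369  0.14390882] 0.1238530770324727 [ 3.73780121 -2.55535999 -0.46193626]
0.32 [ 0.006 -0.003  0.056] [ 0.575 -0.033  0.174]
0.42 [ 0.001 -0.001  0.056] [ 0.575 -0.034  0.191]
0.52 [-0.004  0.002  0.056] [ 0.574 -0.033  0.208]
0.62 [-0.009  0.005  0.055] [ 0.571 -0.032  0.224]
0.72 [-0.014  0.007  0.054] [ 0.567 -0.029  0.241]
0.82 [-0.018  0.01   0.052] [ 0.562 -0.026  0.256]
0.92 [-0.023  0.012  0.05 ] [ 0.555 -0.023  0.271]
1.02 [-0.027  0.015  0.047] [ 0.547 -0.018  0.286]
1.12 [-0.031  0.017  0.044] [ 0.537 -0.013  0.299]
1.22 [-0.035  0.019  0.04 ] [ 0.527 -0.007  0.311]
```

```bash
python3 - <<'E'
from g import *
f=lambda i:(hpos(.215+.1*i),th(np.radians(15-2.5*i)))
p=None
for i in range(11):
    h,R=f(i);q=h+R[:,2]*.014
    if p is not None: print(i,((q-p)/.3).round(3))
    p=q
print(2.5/360*yc)
E
```

```text
1 [ 0.008 -0.004  0.056]
2 [ 0.003 -0.001  0.056]
3 [-0.002  0.001  0.056]
4 [-0.007  0.004  0.055]
5 [-0.012  0.006  0.054]
6 [-0.017  0.009  0.052]
7 [-0.021  0.011  0.05 ]
8 [-0.025  0.014  0.047]
9 [-0.029  0.016  0.044]
10 [-0.033  0.018  0.04 ]
[-0.0033136 -0.0061029  0.       ]
```

jog_arm(
  commands="0.9 0.008 -0.004 0.056 -0.0033 -0.0061 0;0.9 0 0 0 0 0 0;0.9 0.003 -0.001 0.056 -0.0033 -0.0061 0;0.9 0 0 0 0 0 0;0.9 -0.002 0.001 0.056 -0.0033 -0.0061 0",
  force=25,
)

```text
clock: 25.7
position: [0.5735, -0.0317, 0.1918]
ee_rot: [-3.008, 0.766, 0.196]
force: [5.5, -1.0, -9.4]
width: 0.125
```

jog_arm(
  commands="0.9 0 0 0 0 0 0;0.9 -0.007 0.004 0.055 -0.0033 -0.0061 0;0.9 0 0 0 0 0 0;0.9 -0.012 0.006 0.054 -0.0033 -0.0061 0;0.9 0 0 0 0 0 0",
)

```text
clock: 26.2
position: [0.5675, -0.0284, 0.2275]
ee_rot: [-3.035, 0.771, 0.06]
force: [4.2, -3.1, 1.7]
width: 0.122
```

```bash
python3 - <<'E'
from g import *
print(pang());s=status.observe();print(s['position'],s['width'],s['force'],s['joints'].round(2),hpos(.715)+th(np.radians(2.5))[:,2]*.014)
E
```

```text
(np.int64(1867), np.float64(0.7100000000000007))
[ 0.56766288 -0.02844034  0.22714344] 0.12311308883052723 [ 4.63399711 -3.41222575  0.91138809] [ 0.11  0.38 -0.19  1.67  0.05  1.14 -0.59] [ 0.56679568 -0.02897513  0.22664671]
```

Opening as planned (0.71 rad). Continue.

jog_arm(
  commands="0.9 -0.017 0.009 0.052 -0.0033 -0.0061 0;0.9 0 0 0 0 0 0;0.9 -0.021 0.011 0.05 -0.0033 -0.0061 0;0.9 0 0 0 0 0 0;0.9 -0.025 0.014 0.047 -0.0033 -0.0061 0",
)

```text
clock: 26.75
position: [0.5502, -0.019, 0.2701]
ee_rot: [3.021, -0.77, 0.135]
force: [9.0, -2.6, -3.6]
width: 0.121
```

jog_arm(
  commands="0.9 0 0 0 0 0 0;0.9 -0.029 0.016 0.044 -0.0033 -0.0061 0;0.9 0 0 0 0 0 0;0.9 -0.033 0.018 0.04 -0.0033 -0.0061 0;0.9 0 0 0 0 0 0",
)

```text
clock: 27.25
position: [0.5303, -0.008, 0.2981]
ee_rot: [2.992, -0.76, 0.269]
force: [4.3, -3.6, 7.4]
width: 0.121
```

```bash
python3 - <<'E'
from g import *
print(pang());s=status.observe();print(s['position'],s['width'],s['force'],hpos(1.215)+th(np.radians(-10))[:,2]*.014)
E
```

```text
(np.int64(1582), np.float64(1.200000000000001))
[ 0.53054592 -0.00814109  0.29785243] 0.12015302324773934 [ 5.01226625 -4.24939265  5.57155451] [ 0.52908883 -0.00850198  0.29690278]
```

jog_arm(
  commands="0.4 0 0 0 0 0 0;0.2 0 0 0 0 0 0;0 0 0 0 0 0 0;0 0 0 0 0 0 0;0 -0.005 0.003 0.033 0 0 0",
)

```text
clock: 27.8
position: [0.5271, -0.0069, 0.3054]
ee_rot: [2.991, -0.76, 0.26]
force: [-0.6, -0.5, -0.3]
width: 0.484
```

jog_arm(
  commands="0 -0.01 0.0055 0.0656 0 0 0;0 -0.01 0.0055 0.0656 0 0 0;0 -0.01 0.0055 0.0656 0 0 0;0 -0.01 0.0055 0.0656 0 0 0;0 0 -0.05 0.06 0 0 0",
)

```text
clock: 28.3
position: [0.5157, -0.0127, 0.4052]
ee_rot: [2.995, -0.754, 0.266]
force: [0.1, -0.9, 0.9]
width: 0.503
```

jog_arm(
  commands="0 0 -0.14 0 0 0 0;0 0 -0.14 0 0 0 0;0 0 -0.14 0 0 0 0;0 0 0 0 0 0 0;0 0 0 0 0 0 0",
)

```text
clock: 28.8
position: [0.5159, -0.1418, 0.4038]
ee_rot: [2.991, -0.763, 0.265]
force: [1.2, 0.6, -0.3]
width: 0.503
```

```bash
python3 - <<'E'
from g import *
print(pang('side'),pang('top'));s=status.observe();print(s['position'],s['force'],s['clock'])
a=load('side');b=load('top')
for d in(a,b):
    P=cloud(d);hsv=cv2.cvtColor(d['pixels'],cv2.COLOR_RGB2HSV).astype(int);H,S=hsv[...,0],hsv[...,1]
    Y=P[(H>22)&(H<34)&(S>150)&(P[...,1]<-.2)&(P[...,0]>.4)&(P[...,0]<.7)&(P[...,2]>.03)&(P[...,2]<.12)]
    if len(Y):print('key',len(Y),Y.min(0),Y.max(0))
save('p9.png',np.hstack([cv2.resize(x['pixels'],(400,300)) for x in(a,b)]))
E
```

```text
(np.int64(1150), np.float64(1.1950000000000012)) (np.int64(3560), np.float64(1.185000000000001))
[ 0.51624819 -0.13983102  0.40373038] [-0.12409987  0.70908409  0.43719803] 28.9
key 45 [ 0.51087781 -0.30076748  0.03303764] [ 0.53207914 -0.26015799  0.09702722]
```

View pics/p9.png

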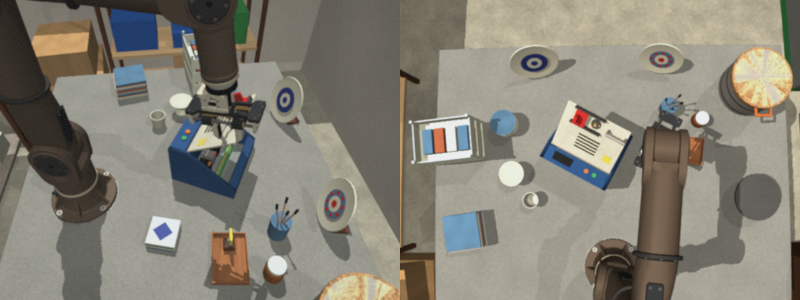

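Panel stands open at about 1.19 rad, the key is upright in its pocket and the bystanders are in place. I'll check the guard once more in the rotated panel frame, then hand in.

```bash
python3 - <<'E'
from g import *
d=load('top');P=cloud(d);hsv=cv2.cvtColor(d['pixels'],cv2.COLOR_RGB2HSV).astype(int);H,S=hsv[...,0],hsv[...,1]
Rk=Ro.from_rotvec(yc*1.19).as_matrix()@A;q=(P-hinge)@Rk+[.166,0,0]
R=q[(abs(q)<.1).all(-1)&((H<8)|(H>172))&(S>150)];f=R[R[:,2]>.03];v=np.median(f[:,1]);print('fin v',v,'travel',-.009-v,len(f))
if -.009-v>.054: arm.sign_off();print('handed in')
E
```

```text
fin v -0.06866247586050965 travel 0.05966247586050965 109
the job is handed in; nothing more can be done
handed in
```

I opened the panel and handed the job in at about 29 s of the 72 s allowed; the hand-in reports no verdict.

**What I did**
- **Guard:** I gripped the guard's fin and slid it 60 mm to its stop.
- **Key:** I took the key from its tray pocket, fitted it on the drive and pressed it fully in at about 22 N. The gripper turned clockwise from about 6° to 111° past the locked reference, until it met the stop.
- **Tray and panel:** I set the key back upright in its pocket, then swung the panel up by the handle and let go.

**Last checks**
- **Panel:** it stands at about 1.19 rad (68°). The reading dropped no more than 0.015 rad after release, within measuring noise.
- **Guard travel:** about 59.7 mm.
- **Key:** upright in the pocket, its top at 97 mm.
- **Bystanders:** they look unmoved in the last pictures; I did not measure their positions.
- **Robot:** clear of everything, with tool force near zero.

**Less certain**
- I could not measure the latch angle directly. The evidence for it is that the key turned with the tool while fully seated, and the panel then came free.
- Withdrawing the key pulled the panel ajar by about 0.22 rad. I measured that and corrected for it before gripping the handle.
- The wrist torque at the stop was small and noisy, changing by only about 0.2 N m.

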